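# Reseat the data logger's input module and reset it with the pen

### The job

The middle input module in the top of the data logger has worked loose and stands proud: press it down until it is fully home. Then take the pen from the notebook and, with its point, push the logger's recessed red reset button right in and keep it in for a moment, so that the logger finds the module again. Lay the pen back on the notebook, and do not shove the logger or the mug, stopwatch and tape out of place.

Things in the scene. Friction and masses are not known exactly. Their poses are not given: they have to be found in the camera images.
- logger: Bench data logger, a loose 2.6 kg grey box on rubber feet with a black front panel, 130 deep (x), 184 wide (y), 80 high. Origin: centre of its underside. Own -x is the way its front looks (display at +y side, reset button at -y side). Three white plug-in modules stand in a row along y on its top; the outer two (blue stripe) are home with tops 86 mm above the worktop.
- reset_bore (a point): Centre of the mouth of the round 13 mm bore in the logger's black front face, 40 mm above the worktop, 62 mm to the logger's -y side, ringed in bright metal. The bore runs level along the logger's +x. The red button (10 mm across) lies in it, its face 7 mm behind the mouth: too deep and narrow for a finger.
- module_top (a point): Middle of the flat top face (80 along the logger's x, 48 along y) of the middle module, white with an orange stripe. It lies up to 94 mm above the worktop at the start and 86 mm when the module is home.
- loose_module (a joint): How far the middle module is pushed down, in m: starts at 0 to 0.002, 0.008 is fully home (its stop). A friction fit: it takes about 7 N straight down and stays where it is left. Small metal ejector levers at its two ends swing upright as it goes home.
- reset_button (a joint): How far the reset button is pushed in, in m: 0 is out, 0.004 the stop. A light spring, 1 N at first and 2.5 N at the stop, pushes it out again. It switches at 0.002.
- pen: White ballpoint pen, 145 long, loose, lying on the notebook, about 9 wide at the barrel (10 to 11 with the clip side) and 9 high. Origin: under its middle. Its length is its y axis, the writing point is at +y; z up. At its middle its sides lie 4 mm to +x and 6 mm to -x of the origin. It lies with the point away from the robot, within about 0.9 rad of +x.
- pen_point (a point): The tip of the pen's writing point, about 1.5 mm across: 72.5 mm from the pen's origin along its y, 4.4 mm above its underside. The last 18 mm taper down to it.
- notebook: Open spiral notebook, white pages, 210 (x) by 150 (y), fixed on the worktop. Origin: centre of its underside. The pages that the pen lies on are 8 mm above the worktop.
- mug: White mug with dark spots, 82 across, 91 high, standing behind the work. Origin: under its middle. Bystander.
- stopwatch: Round black stopwatch, 64x58x13, lying near the worktop's front edge. Origin: under its middle. Bystander.
- tape: Roll of tan tape lying flat, 96 across, 25 high, at the left. Origin: under its middle. Bystander.

How it is judged:
By the outcome, as a careful person would: the job done as asked, in the order asked, and still so for the second after the job is handed in, with the robot touching nothing.
It also fails if it takes over 72 s, if anything falls off the work surface, if the arm or the gripper's body presses on something with over 40 N, if the wrist force passes 120 N, or if a joint passes its speed limit or range.

### The arm

A 6-joint arm with a two-finger parallel gripper is mounted at the origin on a cart in front of the work surface, level with it; the furniture and walls round the work are solid. World frame = base frame: x ahead of the robot, y to its left, z up, the work surface at z = 0. Lengths are in m, angles in rad, forces in N, time in s.
With the tool pointing down it reaches from about 0.375 to 0.925 m from the base axis. Payload 5.7 kg.
Tool frame: the origin (TCP) lies at the centre of the arm's flange, where the gripper is bolted on; the fingertips stand 173 mm ahead of it and the grasp point (between the pads) lies 155 mm ahead of it; z points along the fingers, y is the line along which they close (so a half turn about z gives the same grasp; the last joint's range is limited). The gripper opens to 85 mm and grips with 20 to 120 N. Pads are 22 mm wide; open, the fingers measure 114 mm over their backs; the gripper's body (76 mm by 85 mm) begins 54 mm behind the grasp point. The pads swing forward as they close: fully open they stand 13 mm farther back than shut.
Start: joints at [-1.349, 0.359, 1.51, -0, 1.272, -0.115], TCP at [0.198, -0.566, 0.405] pointing down, gripper open.
Joint ranges: [-2.97, 2.97], [-1.01, 2.36], [0.21, 2.38], [-0.96, 4.11], [0.2, 2.71], [-2.98, 2.98]. Speed limits (rad/s): [2.39, 2.39, 3.14, 3.14, 3.14, 3.14].

### API

Orientations are given as a 3x3 rotation matrix whose columns are the frame's x, y, z axes.
In Python, from cell import manip gives the robot as it stands. Calls block until the motion is done:
- manip.reach(position, orientation): joint-space move of the TCP to a pose.
- manip.move_straight(position, orientation=None, velocity=0.15): straight line of the TCP; orientation=None keeps the orientation; velocity is the mean speed in m/s.
- manip.goto_joints(angles): joint-space move.
- manip.set_gripper(opening): finger opening in m; the grip force is fixed at half the most; returns when the fingers have stopped.
- manip.dwell(seconds).
- manip.ik(position, orientation): joint angles nearest the present ones, or None.
- manip.get_obs(): the state.
- manip.grab_frame(name): name is "side" or "top" or "wrist"; returns the picture (480x640x3 uint8, red, green, blue); there is no depth.
- manip.get_calibration(name): a dict with "camera_matrix" (3x3 intrinsics, pixels), "position" and "orientation" of the camera in the world. Camera axes: x right, y down, z forward; pixel columns grow to the right and rows downward; lengths in m; the calibration is good to about 2 mm. A picture is of the moment at which its call begins: read the wrist's pose just before it. get_calibration takes no time and is no camera call; for the wrist camera it gives the pose at the moment of the call.
A pose or a line that the arm cannot do raises manip.IKError and nothing moves.
- manip.close_job(): hands the job in; it is judged then, once.
The state is a dict: "time": time; "joints": joint angles; "qd": joint speeds; "joint_efforts": joint torques, N m; "position": TCP position; "ee_rot": TCP orientation; "force": force on the tool from outside, world axes, zero at the start; "torque": the same for the moment, N m; "finger_gap": finger opening in m; "finger_force": force on a finger pad.
Only numpy, scipy, OpenCV 4.12 (cv2) and the standard library are available. Lean on these libraries where they do the work, as an engineer would, in place of code of your own. Each camera call takes 0.05 s, during which the arm holds its last target. There are 200 camera calls.

## Working session

There is one attempt and no reset: what is moved stays moved. The work goes in short steps, each a Python script; the robot and the scene stay as the last script left them, time stands still between calls to the robot, and variables do not carry over. Pictures are saved under pics/ and viewed, at most 10 in all, crops included, and the job is handed in when it is done.

```bash
mkdir -p pics; ls; python3 - <<'E'
from cell import manip
import cv2, numpy as np
for n in("top","side"):
    im=manip.grab_frame(n); cv2.imwrite(f"pics/{n}0.png",im[:,:,::-1])
    print(n,{k:np.round(v,4).tolist() for k,v in manip.get_calibration(n).items()})
o=manip.get_obs(); print(o["time"],o["force"],o["finger_gap"])
E
```

```text
cell.py
pics
top {'camera_matrix': [[504.2673, 0.0, 319.635], [0.0, 504.2673, 246.6806], [0.0, 0.0, 1.0]], 'position': [0.3712, 0.0669, 1.096], 'orientation': [[0.0297, -0.9781, 0.2058], [-0.9995, -0.0279, 0.0115], [-0.0055, -0.2061, -0.9785]]}
side {'camera_matrix': [[587.9661, 0.0, 326.3522], [0.0, 587.9661, 244.8058], [0.0, 0.0, 1.0]], 'position': [0.4126, 1.1335, 0.9558], 'orientation': [[-0.9838, -0.1234, 0.1303], [-0.1789, 0.6145, -0.7683], [0.0148, -0.7792, -0.6266]]}
0.1 [ 0.6700472  -0.52015553  0.29386892] 0.08536544105118353
```

View pics/top0.png

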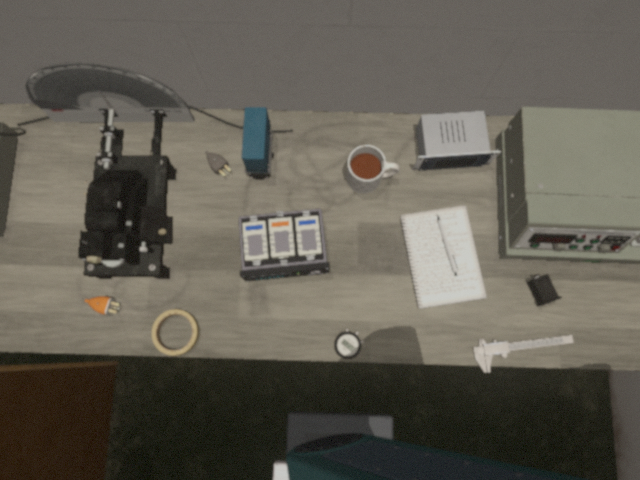

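View pics/side0.png

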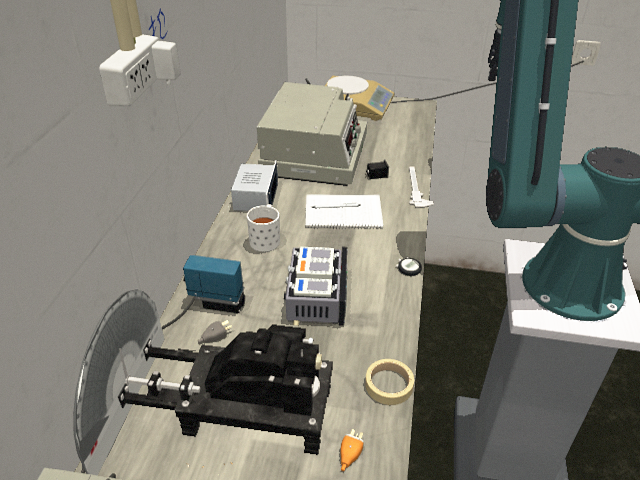

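The top view shows the logger at about (284,243) with the orange-stripe module in the middle at (280,238). The pen on the notebook runs from (440,215) to (456,275). The mug is at (367,165), the stopwatch at (347,345) and the tape at (175,332). The side view agrees. Next are close wrist views.

```bash
cat > h.py <<'E'
from cell import manip
import cv2, numpy as np
def cast(n_or_cal, uv, z):
    c=manip.get_calibration(n_or_cal) if isinstance(n_or_cal,str) else n_or_cal
    d=np.linalg.inv(c["camera_matrix"])@np.array([uv[0],uv[1],1.0])
    d=np.array(c["orientation"])@d; p=np.array(c["position"])
    return p+d*(z-p[2])/d[2]
def down(yaw):   # tool z down, tool x axis at 'yaw' in world; closing line (y) = yaw-90deg
    c,s=np.cos(yaw),np.sin(yaw)
    return np.array([[c,s,0],[s,-c,0],[0,0,-1.]])
def snap(name,file):
    c=manip.get_calibration(name); im=manip.grab_frame(name)[:,:,::-1].copy()
    cv2.imwrite(f"pics/{file}.png",im); np.save(f"pics/{file}.npy",c,allow_pickle=True); return im,c
def load(file): return cv2.imread(f"pics/{file}.png"), np.load(f"pics/{file}.npy",allow_pickle=True).item()
E
python3 - <<'E'
from h import *
for k,uv,z in(("mod",(281,238),.09),("pen tip",(440,215),.012),("pen end",(456,275),.012),("frontL",(241,277),.04),("frontR",(329,270),.04)):
    print(k,cast("top",uv,z).round(3))
o=manip.get_obs(); R=np.array(o["ee_rot"]); c=manip.get_calibration("wrist")
print("cam in tool",(R.T@(np.array(c["position"])-o["position"])).round(3),(R.T@np.array(c["orientation"])).round(3),c["camera_matrix"][0][0])
print(R.round(3))
for y in (0.,.1,np.pi,-.25): 
    for p in((.48,.13,.42),(.48,-.23,.4)): 
        q=manip.ik(p,down(y)); print(y,p,None if q is None else np.round(q,2))
E
```

```text
mod [0.599 0.158 0.09 ]
pen tip [ 0.679 -0.186  0.012]
pen end [ 0.545 -0.218  0.012]
frontL [0.523 0.244 0.04 ]
frontR [0.543 0.058 0.04 ]
cam in tool [0.071 0.    0.03 ] [[-0.    -0.96  -0.279]
 [ 1.    -0.     0.001]
 [-0.001 -0.279  0.96 ]] 343.75212790455316
[[ 0.944  0.33  -0.   ]
 [ 0.33  -0.944  0.002]
 [ 0.    -0.002 -1.   ]]
0.0 (0.48, 0.13, 0.42) [ 0.13  0.2   1.71 -0.    1.24  1.7 ]
0.0 (0.48, -0.23, 0.4) [-0.58  0.27  1.66 -0.    1.21  0.99]
0.1 (0.48, 0.13, 0.42) [ 0.13  0.2   1.71 -0.    1.24  1.6 ]
0.1 (0.48, -0.23, 0.4) [-0.58  0.27  1.66 -0.    1.21  0.89]
3.141592653589793 (0.48, 0.13, 0.42) [ 0.13  0.2   1.71 -0.    1.24 -1.45]
3.141592653589793 (0.48, -0.23, 0.4) [-0.58  0.27  1.66 -0.    1.21 -2.15]
-0.25 (0.48, 0.13, 0.42) [ 0.13  0.2   1.71 -0.    1.24  1.95]
-0.25 (0.48, -0.23, 0.4) [-0.58  0.27  1.66 -0.    1.21  1.24]
```

```bash
python3 - <<'E'
from h import *
manip.reach([.60,-.20,.33],down(np.pi+.2)); print(manip.get_obs()["time"]); snap("wrist","pen1")
manip.reach([.47,.13,.34],down(np.pi+.1)); snap("wrist","log1")
print(manip.get_obs()["time"])
E
```

```text
2.075
3.5083
```

View pics/pen1.png

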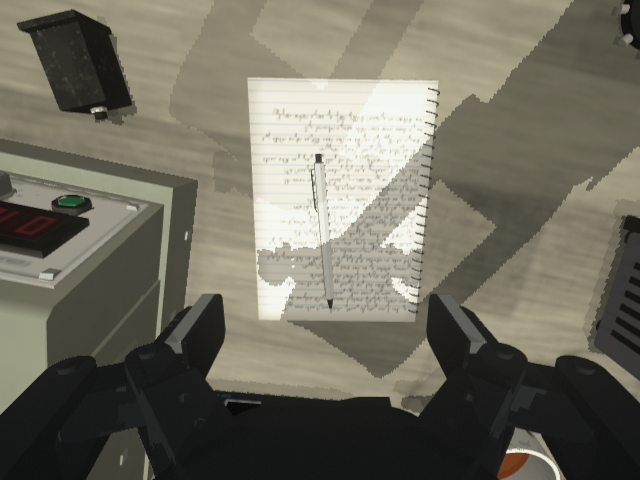

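View pics/log1.png

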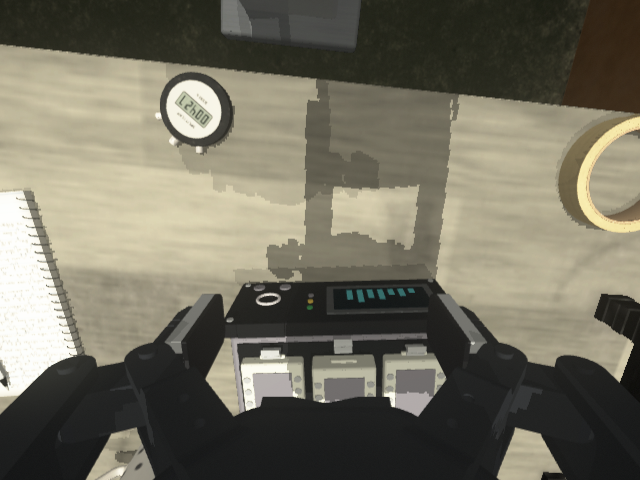

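Pen view: the point is at about (330,307), the dark rear end at (319,155), and the clip is on the left side near the rear. Logger view: the bore ring is at about (268,299) and the display to its right at (380,300), with the modules below. I'll refine these with zoomed crops.

```bash
python3 - <<'E'
from h import *
a,c=load("log1"); b,cp=load("pen1"); t,_=cv2.imread("pics/top0.png"),0
z=lambda im,x,y,w,h,k: cv2.resize(im[y:y+h,x:x+w],(w*k,h*k),interpolation=cv2.INTER_CUBIC)
m=np.zeros((600,800,3),np.uint8)
m[:300,:]=z(a,230,275,200,75,4); m[300:,:400]=z(t,234,205,100,75,4); m[300:,400:600]=z(b,310,285,40,60,5); m[300:,600:]=z(b,300,145,40,60,5)
cv2.imwrite("pics/m1.png",m)
# ring
g=cv2.cvtColor(a,cv2.COLOR_BGR2GRAY); w=g[288:312,250:290]; ys,xs=np.where(w>140)
(e,ax,an)=cv2.fitEllipse(np.c_[xs+250,ys+288].astype(np.float32)); print("ring",e,ax,an, len(xs), xs.min()+250,xs.max()+250,ys.min()+288,ys.max()+288)
print("bore",cast(c,e,.04))
# stripes in top view
hsv=cv2.cvtColor(t,cv2.COLOR_BGR2HSV); roi=np.zeros(t.shape[:2],bool); roi[205:280,234:334]=1
for n,lo,hi in(("blue",100,130),("orange",3,20)):
    k=((hsv[...,0]>lo)&(hsv[...,0]<hi)&(hsv[...,1]>110)&(hsv[...,2]>60)&roi).astype(np.uint8)
    N,_,st,ce=cv2.connectedComponentsWithStats(k)
    for i in range(1,N):
        if st[i,4]>8: print(n,ce[i],st[i],cast("top",ce[i],.094 if n=="orange" else .086))
for p in((330,307.5),(319,154.5),(325.5,230)): print("pen",p,cast(cp,p,.0125))
E
```

```text
ring (268.54656982421875, 298.28265380859375) (11.809600830078125, 26.276748657226562) 77.35164642333984 127 256 285 289 305
bore [0.53885574 0.08597199 0.04      ]
blue [306.5 222. ] [300 221  14   3  30] [0.63500443 0.10742923 0.086     ]
blue [253.74193548 227.16129032] [247 226  14   3  31] [0.62092485 0.21597502 0.086     ]
orange [279.68 223.54] [272 222  16   4  50] [0.62809946 0.1619994  0.094     ]
pen (330, 307.5) [ 0.67841962 -0.18140096  0.0125    ]
pen (319, 154.5) [ 0.5449069  -0.21792773  0.0125    ]
pen (325.5, 230) [ 0.60631214 -0.20016729  0.0125    ]
```

View pics/m1.png

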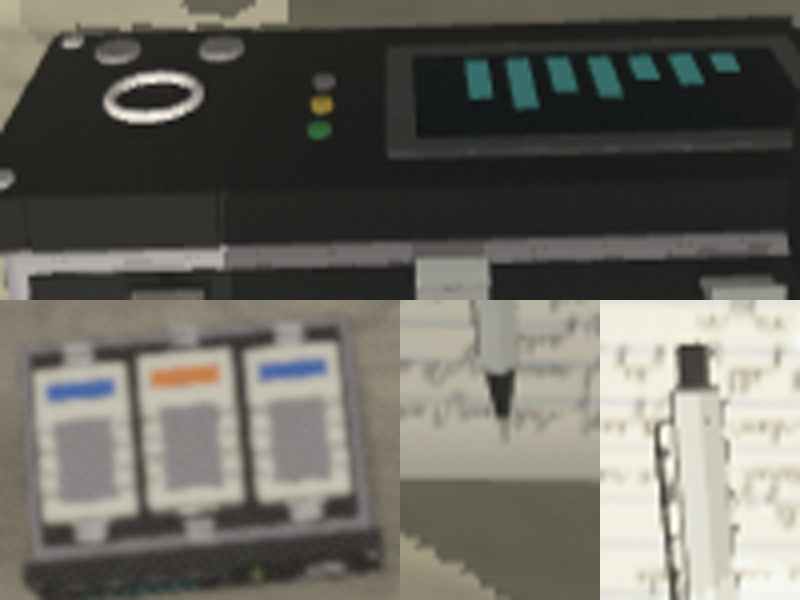

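The crops put the pen point at (331,313) and its rear at (318.4,154) in pen1, and the ring centre at (268.3,299) in log1. The middle module's top is centred near (282.7,238) in the top view. I'll take a second bore view, then press the module.

```bash
python3 - <<'E'
from h import *
_,cp=load("pen1"); _,c=load("log1")
print("tip",cast(cp,(331,313),.0125),"rear",cast(cp,(318.4,154),.0125),"bore",cast(c,(268.3,299),.04),"mod",cast("top",(282.7,238),.092))
manip.reach([.46,.09,.29],down(np.pi+.13)); im,c2=snap("wrist","bore2")
g=cv2.cvtColor(im,cv2.COLOR_BGR2GRAY)
p=np.array([.539,.086,.04]); q=np.array(c2["camera_matrix"])@(np.array(c2["orientation"]).T@(p-c2["position"])); q=q[:2]/q[2]; print("predicted",q)
x,y=q.astype(int); cv2.imwrite("pics/bore2c.png",cv2.resize(im[y-50:y+50,x-60:x+60],None,fx=5,fy=5,interpolation=cv2.INTER_CUBIC)); print("crop origin",x-60,y-50)
# press
M=np.array([.597,.156]); R=down(.13); manip.set_gripper(0)
manip.reach([*M,.31],R); f0=np.array(manip.get_obs()["force"]); print("f0",f0)
manip.move_straight([*M,.272],velocity=.08)
z=.272; F=0
while z>.252 and F<22:
    z-=.001; manip.move_straight([*M,z],velocity=.02); o=manip.get_obs(); F=o["force"][2]-f0[2]
    print(round(z,4),np.round(o["position"][2],4),np.round(np.array(o["force"])-f0,1))
manip.dwell(.2); o=manip.get_obs(); print(o["position"],o["force"])
manip.move_straight([*M,.31],velocity=.1); print(manip.get_obs()["time"])
E
```

```text
tip [ 0.68379549 -0.17934749  0.0125    ] rear [ 0.54461419 -0.21848314  0.0125    ] bore [0.53955879 0.08579581 0.04      ] mod [0.59833039 0.15461614 0.092     ]
predicted [308.86713183 349.27084291]
crop origin 248 299
f0 [-0.14575283 -0.18663308  0.23255737]
0.271 0.2714 [ 0.8  0.1 -0.4]
0.27 0.2701 [-0.6  0.3 -0.3]
0.269 0.2689 [0.2 0.4 0.3]
0.268 0.2679 [ 0.   0.1 -0.4]
0.267 0.2671 [0.3 0.5 0.8]
0.266 0.2664 [-0.9  0.6  4.2]
0.265 0.2654 [-0.7  1.   5.2]
0.264 0.2644 [-0.8 -0.3  5.4]
0.263 0.2634 [-0.5 -0.1  5.6]
0.262 0.2624 [-0.7  0.7  5.2]
0.261 0.2614 [-1.4  0.5  3.9]
0.26 0.2604 [-0.8  0.6  5. ]
0.259 0.2595 [-1.2 -0.3  5.4]
0.258 0.2593 [-3.1 -0.9 11.6]
0.257 0.2592 [-5.  -1.2 20.3]
0.256 0.2592 [-7.5 -1.2 26.7]
[0.59702996 0.15604872 0.25918205] [-8.02214884 -2.37057346 25.78061366]
12.9333
```

View pics/bore2c.png

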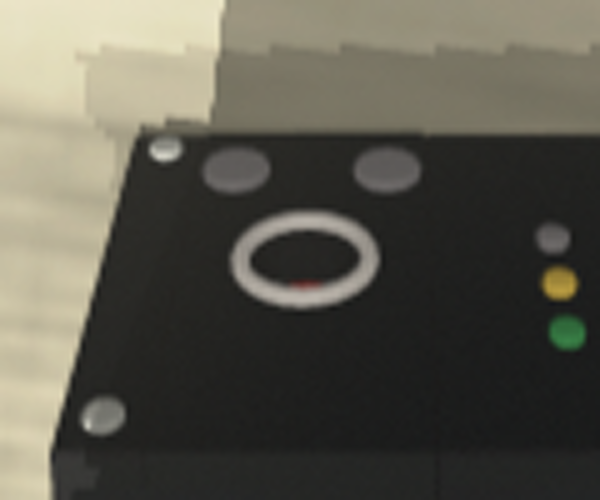

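The module is home: a hard stop with the fingertips at 86 mm. In the crop the ring centre is at full-image (308.8,350.8), which matches the prediction to about 1.5 px, and a bit of the red button shows behind it. Next I'll take the pen.

```bash
python3 - <<'E'
from h import *
_,c2=load("bore2"); print("bore2",cast(c2,(308.8,350.8),.04))
tip=np.array([.6838,-.1793]); rear=np.array([.5446,-.2185]); d=(tip-rear)/np.linalg.norm(tip-rear); yaw=np.arctan2(d[1],d[0])
G=tip-d*.0665; R=down(yaw); print(G,yaw)
manip.reach([*G,.27],R); manip.set_gripper(.045)
f0=np.array(manip.get_obs()["force"])
manip.move_straight([*G,.20],velocity=.12); manip.move_straight([*G,.1825],velocity=.04)
print("df",np.round(np.array(manip.get_obs()["force"])-f0,1))
manip.set_gripper(0); o=manip.get_obs(); print("gap",o["finger_gap"],o["finger_force"],np.round(np.array(o["force"])-f0,1))
manip.move_straight([*G,.30],velocity=.12); manip.dwell(.2)
o=manip.get_obs(); im,c=snap("wrist","grip1"); print(o["finger_gap"],o["time"],o["position"])
P=np.array([*tip,.0124+.30-.1825]); q=np.array(c["camera_matrix"])@(np.array(c["orientation"]).T@(P-c["position"])); print("pred tip px",q[:2]/q[2])
E
```

```text
bore2 [0.5402887 0.0860971 0.04     ]
[ 0.61978971 -0.19732589] 0.2745002851895786
df [ 0.1 -1.1  0.6]
gap 0.0067334662738499146 58.96175533533096 [-0.7 -1.1  4. ]
0.006707717540360015 17.85 [ 0.61954231 -0.19723842  0.29907598]
pred tip px [324.76215951 147.98556844]
```

View pics/grip1.png

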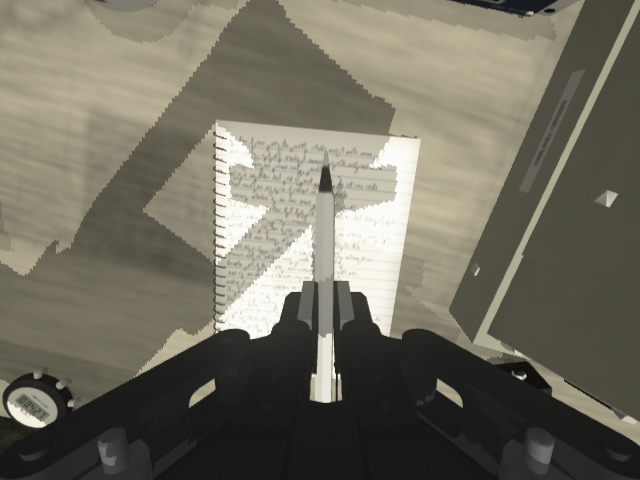

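The pen is held squarely between the fingers, with its point at (326,150), within 2 px of the prediction. Now I'll measure the point in the tool frame, move in front of the bore and check with the side camera.

```bash
python3 - <<'E'
from h import *
_,c=load("grip1"); o=manip.get_obs(); R0=np.array(o["ee_rot"]); p0=np.array(o["position"])
T=cast(c,(326,150.5),p0[2]-.1825+.0124); B=cast(c,(324.5,290),p0[2]-.1825+.0124); t=R0.T@(T-p0); print("tip in tool",t,"barrel in tool",R0.T@(B-p0))
psi=.13; R=down(psi); u=np.array([np.cos(psi),np.sin(psi),0]); bore=np.array([.5398,.0860,.04])
pre=bore-u*.03-R@t; print("pre",pre)
manip.move_straight(p0+[-.08,.0,.02],velocity=.2)
manip.reach(pre+[0,0,.10]-u*.03,R); manip.move_straight(pre,velocity=.15); manip.dwell(.2)
o=manip.get_obs(); print(o["time"],o["position"],np.round(o["force"],2),o["finger_gap"])
s,cs=snap("side","side1")
tw=np.array(o["position"])+R@t; 
for n,P in(("tip",tw),("grasp",np.array(o["position"])+R@[0,0,t[2]]),("rear",tw-u*.145)):
    q=cs["camera_matrix"]@(np.array(cs["orientation"]).T@(P-cs["position"])); print(n,P.round(4),q[:2]/q[2])
q=(q[:2]/q[2]).astype(int); cv2.imwrite("pics/side1c.png",cv2.resize(s[q[1]-70:q[1]+50,q[0]-110:q[0]+50],None,fx=5,fy=5,interpolation=cv2.INTER_CUBIC)); print("origin",q[0]-110,q[1]-70)
E
```

```text
tip in tool [0.06581934 0.00072235 0.17003629] barrel in tool [5.64645385e-03 7.68376121e-05 1.70094641e-01]
pre [0.44469555 0.0742948  0.21003629]
20.6417 [0.4448712  0.07426928 0.21085309] [-0.72 -0.71 -0.21] 0.006703151453405559
tip [0.5102 0.0821 0.0408] [359.48806993 267.9113829 ]
grasp [0.4449 0.0743 0.0408] [387.30885118 269.33245671]
rear [0.3665 0.0633 0.0408] [420.8598471  270.60435396]
origin 310 200
```

View pics/side1c.png

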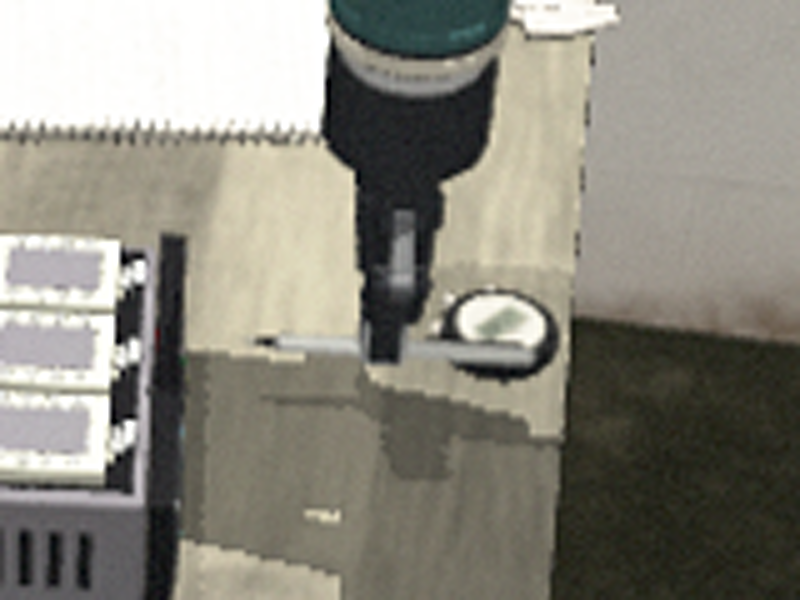

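In the side crop the pen is level, with its point at full-image (360,268) against a predicted (359.5,267.9). It lines up in front of the bore. Now I'll push the button with force feedback.

```bash
python3 - <<'E'
from h import *
psi=.13; u=np.array([np.cos(psi),np.sin(psi),0]); pre=np.array([0.44469555,0.0742948,0.2096])
def F(n=6):
    a=[]
    for _ in range(n): manip.dwell(.02); a.append(manip.get_obs()["force"])
    return np.mean(a,0)
f0=F(); 
def go(s):
    manip.move_straight(pre+u*s,velocity=.03); f=F()-f0; p=manip.get_obs()["position"]
    print(round(s*1e3,1),round(float((np.array(p)-pre)@u)*1e3,2),round(float(-f@u),2),f.round(1)); return -f@u
s=.034; manip.move_straight(pre+u*.026,velocity=.1); x=go(s)
while x<5 and s<.0465:
    s+=.0006 ; x=go(s)
manip.dwell(.8); print("hold",-(F()-f0)@u, manip.get_obs()["position"])
manip.move_straight(pre,velocity=.06); print(manip.get_obs()["time"],manip.get_obs()["finger_gap"])
E
```

```text
34.0 33.78 0.01 [-0.   0.1 -0.8]
34.6 34.54 -0.19 [ 0.1  0.4 -0.3]
35.2 35.21 -0.16 [ 0.1  0.2 -0.2]
35.8 35.82 0.08 [-0.1  0.  -0.2]
36.4 36.36 -0.53 [ 0.5  0.5 -0.6]
37.0 36.84 0.56 [-0.6  0.1 -0.2]
37.6 37.5 1.18 [-1.2  0.3 -0.2]
38.2 38.13 1.37 [-1.4 -0.  -0.3]
38.8 38.72 1.54 [-1.6  0.3 -0.2]
39.4 39.33 1.5 [-1.5  0.2 -0.7]
40.0 39.93 2.3 [-2.4  0.3 -0.4]
40.6 40.54 1.93 [-2.   0.4 -0.3]
41.2 41.16 2.03 [-2.1  0.4 -0.5]
41.8 41.7 2.69 [-2.7 -0.1 -0.2]
42.4 42.11 3.77 [-3.8 -0.2  0. ]
43.0 42.54 4.53 [-4.5 -0.2  0.2]
43.6 42.83 5.97 [-6.  -0.3 -0.1]
hold 5.616634251745337 [0.48714375 0.07990688 0.20937209]
29.0917 0.0068700317747209996
```

The force trace fits the button: contact at 37 mm, a spring rise, then the stop near 41.5 mm. I held it there for 0.8 s. Now I'll lay the pen back.

```bash
python3 - <<'E'
from h import *
p=np.array(manip.get_obs()["position"]); psi=.13; u=np.array([np.cos(psi),np.sin(psi),0])
manip.move_straight(p-u*.02+[0,0,.08],velocity=.15)
G=np.array([.6198,-.1973]); R=down(.2745)
manip.reach([*G,.27],R); f0=np.array(manip.get_obs()["force"])
manip.move_straight([*G,.195],velocity=.12); manip.move_straight([*G,.1828],velocity=.03); manip.dwell(.2)
o=manip.get_obs(); print(o["position"],np.array(o["force"])-f0)
manip.set_gripper(.03); manip.dwell(.2); manip.move_straight([*G,.25],velocity=.08)
manip.reach([.50,-.15,.36],down(.2)); print(manip.get_obs()["time"])
manip.goto_joints([-1.349,0.359,1.51,0,1.272,-0.115]); manip.dwell(.3)
t,_=snap("top","top1"); s,_=snap("side","side2"); print(manip.get_obs()["time"],manip.get_obs()["force"])
m=np.vstack([np.hstack([t[130:370,130:530]]),s[180:380,230:430].repeat(1,0) if 0 else cv2.resize(s[170:340,200:440],(400,283))])
cv2.imwrite("pics/end.png",m)
a=cv2.imread("pics/top0.png"); d=cv2.absdiff(a,t).max(2); print("changed px in work area",(d[130:360,130:520]>60).sum(), [(x,y) for y,x in np.argwhere(d[130:360,130:520]>60)[:12]+[130,130]])
hsv=cv2.cvtColor(t,cv2.COLOR_BGR2HSV); roi=np.zeros(t.shape[:2],bool); roi[205:280,234:334]=1
for n,lo,hi in(("blue",100,130),("orange",3,20)):
    k=((hsv[...,0]>lo)&(hsv[...,0]<hi)&(hsv[...,1]>110)&(hsv[...,2]>60)&roi).astype(np.uint8)
    N,_,st,ce=cv2.connectedComponentsWithStats(k)
    for i in range(1,N):
        if st[i,4]>8: print(n,ce[i],st[i])
E
```

```text
[ 0.61983455 -0.19735525  0.18292816] [-1.03894077  0.61625833  3.84621667]
34.8417
37.1167 [ 0.16781654  0.93127281 -0.21906942]
changed px in work area 1 [(np.int64(286), np.int64(258))]
blue [306.74193548 221.96774194] [300 221  15   3  31]
blue [253.7 227.2] [247 226  14   3  30]
orange [280.35294118 224.52941176] [273 223  16   4  51]
```

View pics/end.png

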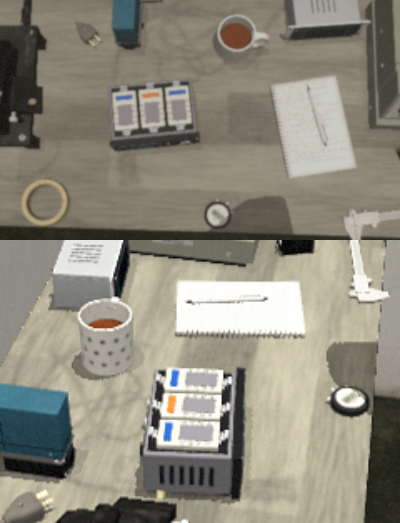

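The pen lies on the notebook at about (315,115) in the picture. The module is flush with its neighbours at (150,110), and the logger, mug, stopwatch and tape have not moved. I'm handing the job in.

```bash
python3 -c "
from cell import manip
print(manip.close_job())"
```

```text
the job is handed in; nothing more can be done
None
```

The job is handed in after about 37 s: the module is fully home, the reset button was held at its stop for 0.8 s, and the pen is back on the notebook with nothing else moved. I did not check the logger's display to confirm it found the module again.

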